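# Unload the marked cover from the inclined fixture

### The job

The cover plate on the inclined marking fixture has been marked. Swing the hold-down lever on the fixture's head all the way up so that its foot is off the cover, then lift the cover off its two pins and lay it flat, grip bar up, in the empty card-lined bay of the tray; set it down, do not drop it. Leave the lever up, and do not disturb the finished cover in the other bay, the screwdriver or the heat sink.

Things in the scene. Friction and masses are not known exactly. Their poses are not given: they have to be found in the camera images.
- housing: Grey junction-box housing, 105 x 170 x 40 mm, fixed on the inclined marking fixture's slab, which rises away from the robot at 30 degrees. Origin: centre of its underside. x runs up the slope, y along the 170 mm side, z is the slope's outward normal (leans 30 degrees towards the robot). Two 8 mm pins stand along z at (38, -70) and (-38, 70) mm, up to z = 51; the cover rests on its rim at z = 40.
- head_top (a point): Centre of the top of the dark steel hold-down head, a fixed block 42 x 44 x 95 mm beyond the housing's upper +y corner: at (97, 100, 95) mm in the housing's frame, same axes.
- hold_lever (a joint): Angle of the hold-down lever, rad: 0 = down (lever along the housing's -x, rubber foot a millimetre above the cover's +x, +y corner), 1.5 = upper stop (lever nearly along the housing's +z, foot swung clear of the cover). It stays where it is left: friction 0.2 N m (2 to 3 N at the handle), no spring. Starts at 0 to 0.12.
- lever_pivot (a point): Point on the lever's pivot axis in the plane of the lever, at (95, 135, 75) mm in the housing's frame; same axes as the housing. The axis is the housing's y; as the angle grows the handle rises from -x towards +z.
- lever_grip (a point): Point in the lever's black handle, 90 mm from the pivot. The handle is a bar 14 mm wide (along the pivot axis) and 20 mm deep, from 55 to 115 mm from the pivot. Turns with the lever: own x points to the pivot, y along the pivot axis. Can be pinched across its 14 mm; 40 mm is free on each side. The foot arm is on the same shaft, at y = 66 mm in the housing's frame.
- cover: The marked cover: aluminium plate 105 x 170 x 5 mm, 0.2 to 0.4 kg, two corner holes of 12 mm, loose over the housing's pins. Origin: centre of its underside; axes as the housing's while seated (x along 105, y along 170, z out of the top). Mid-top it has a flat-sided grip bar 70 mm long (along y), 14 mm thick (along x), its top 37 mm above the underside: grip across x.
- tray: Red plastic tray, 310 x 220 x 40 mm, 5 mm walls and floor, fixed. Origin: centre of its underside; x along 310 mm. A wall across the middle makes two bays, each 147 x 210 mm inside, centred at x = -76 and +76 mm. One bay holds an identical finished cover, the other is empty but for a card liner.
- liner: Brown card liner, 130 x 190 x 3 mm, fixed on the floor in the middle of the empty bay: where the cover is to lie. Origin: centre of its underside, 5 mm above the table; x along 130 mm, y along 190 mm.
- done_cover: Finished cover identical to the other, lying in the other bay; leave alone.
- screwdriver: Screwdriver 200 mm long, lying between fixture and tray; leave alone.
- heatsink: Black finned heat sink 60 x 120 x 40 mm behind the work; leave alone.
Things that resemble listed ones, but are neither listed nor needed, are in the scene too. Leave any yellow look-alike of the cover alone.

How it is judged:
By the outcome, as a careful person would: the job done as asked, in the order asked, and still so for the second after the job is handed in, with the robot touching nothing.
It also fails if it takes over 56 s, if anything falls off the work surface, if the arm or the gripper's body presses on something with over 40 N, if the wrist force passes 120 N, or if a joint passes its speed limit or range.

### The arm

A 6-joint arm with a two-finger parallel gripper is mounted at the origin on the work surface. World frame = base frame: x ahead of the robot, y to its left, z up, the work surface at z = 0. Lengths are in mm, angles in rad, forces in N, time in s.
With the tool pointing down it reaches from about 300 to 775 mm from the base axis. Payload 14.6 kg.
Tool frame: the origin (TCP) lies midway between the tips of the shut fingers; the grasp point (between the pads) lies 19 mm behind it (manip.grasp_offset is the distance from the TCP to the grasp point, in mm); z points along the fingers, y is the line along which they close (so a half turn about z gives the same grasp; the last joint's range is limited). The gripper opens to 94 mm and grips with 3 to 60 N. Pads are 16 mm wide; open, the fingers measure 119 mm over their backs; the gripper's body (75 mm by 177 mm) begins 78 mm behind the grasp point.
Start: joints at [-1.35, 0.3, 1.521, -0, 1.321, -0.067], TCP at [156.107, -527.371, 205.446] pointing down, gripper open.
Joint ranges: [-3.03, 3.03], [-0.79, 2.21], [0.23, 2.52], [-1.04, 4.18], [0, 3.07], [-2.55, 2.55]. Speed limits (rad/s): [2.22, 2.22, 2.57, 3.14, 3.14, 3.14].

### API

Orientations are given as [roll, pitch, yaw] about the fixed x, y, z axes, in that order (R = Rz(yaw) Ry(pitch) Rx(roll)).
In Python, from cell import manip, viewer gives the robot as it stands. The module is installed in compiled form; this text tells all that it offers.
- The arm moves only by the tool move_arm, never from a script. Its argument "moves" is a list of rows, each a list of 4 numbers: the shift along the tool's x, y, z in m, then the turn about the tool's z in rad. A call has 1 to 12 rows; each row is the pose to reach, as a shift and turn from the pose commanded when the call began, along the tool's axes at that moment; what a row does not reach only later rows make up. A row lasts 1/10 s, in which the tool goes at most 50 mm and 8.59 degrees, less where a joint would pass 70% of its speed; a pose out of reach is approached as far as the arm can. A call with a gripper value outside its range is refused whole. "jaw" is the finger opening in m, from 0 to 0.094, set as the call begins (left out, the last holds). The fingers move at their own pace and stop on an object; "squeeze" is the grip in N (left out, the last holds). Time passes only in rows, so rows that repeat a pose let the fingers close. It gives the time, the measured TCP pose, the force, the opening and the grip force at its end, in the units of the state.
- manip.read_state(): the state, without advancing time (a new reading comes with each control period).
- viewer.camera(name): name is "scene" or "top" or "wrist"; returns a dict with "frame" (480x640x3 uint8, blue, green, red), "z_map" (480x640 float32, mm along the optical axis (not along the pixel's ray), 0 where there is no reading), "fx", "fy", "cx", "cy" (pixels), "origin" and "orientation" of the camera in the world. Camera axes: x right, y down, z forward; pixel columns grow to the right and rows downward; lengths in mm; the calibration is good to about 2 mm. The wrist camera is an equidistant fisheye: a pixel r from the principal point sees the ray r / f radians off the axis. A picture is of the moment at which its call begins.
- manip.sign_off(): hands the job in; it is judged then, once.
The state is a dict: "clock": time; "joints": joint angles; "qd": joint speeds; "effort": joint torques, N m; "eef_pos": TCP position; "eef_rot": TCP orientation; "wrist_force": force on the tool from outside, world axes, zero at the start; "moment": the same for the moment, N m; "finger_gap": finger opening in mm; "finger_force": force on a finger pad.
Only numpy, scipy, OpenCV 4.12 (cv2) and the standard library are available. Lean on these libraries where they do the work, as an engineer would, in place of code of your own. Each camera call takes 0.05 s, during which the arm holds its last target. There are 200 camera calls.

## Working session

There is one attempt and no reset: what is moved stays moved. The work goes in short steps, Python scripts to look and compute and a tool call to move; the robot and the scene stay as the last step left them, time stands still between calls to the robot, and variables do not carry over. Pictures are saved under pics/ and viewed, at most 10 in all, crops included, and the job is handed in when it is done.

Besides the shell and the picture viewer there is one more tool, called after "Emit:" as a command line: name --pt "numbers of a row" for each row, then --argument value for the rest. move_arm: Moves the arm, as the interface text tells. Its arguments: {"type":"object","properties":{"moves":{"type":"array"},"jaw":{"type":"number"},"squeeze":{"type":"number"}},"required":["moves"]}

```bash
mkdir -p pics; ls; python3 - <<'E'
from cell import manip, viewer
import cv2, numpy as np
s=manip.read_state(); print(s, manip.grasp_offset)
for n in ("scene","top"):
    c=viewer.camera(n); cv2.imwrite(f"pics/{n}0.png",c["frame"]); np.savez(f"{n}0.npz",**c)
    print(n,{k:c[k] for k in("fx","fy","cx","cy","origin","orientation")})
E
```

```text
pics
{'clock': 0.0, 'joints': array([-1.34959653e+00,  3.00485187e-01,  1.52158225e+00,  1.61287106e-05,
        1.32074303e+00, -6.65921215e-02]), 'qd': array([-0.00069332, -0.00079647,  0.00096005, -0.00020404,  0.00011915,
        0.00085008]), 'effort': array([-2.24997391e-03, -5.31799006e+01, -3.52740097e+01,  7.07732281e-02,
        2.44574749e-02, -6.55601048e-05]), 'eef_pos': array([ 156.05449527, -527.1093951 ,  204.87812358]), 'eef_rot': array([-3.14037858e+00, -9.66246626e-05,  2.87787863e-01]), 'wrist_force': array([ 0.50304569, -0.30815512, -0.72404773]), 'moment': array([-0.02182922,  0.01480238,  0.00319989]), 'finger_force': 0.0, 'finger_gap': 93.70235726552117} 18.8
scene {'fx': 557.305767665504, 'fy': 557.305767665504, 'cx': 318.2371524223005, 'cy': 244.00145184733734, 'origin': array([1281.72533732, -386.42477731,  946.52913226]), 'orientation': array([-2.30808036,  0.00298748,  1.01674847])}
top {'fx': 441.44184610424776, 'fy': 441.44184610424776, 'cx': 319.3304510375764, 'cy': 235.4614500173679, 'origin': array([ 415.06144521,   54.62707671, 1117.87716906]), 'orientation': array([-3.03141437,  0.02900442, -1.58449271])}
```

View pics/scene0.png

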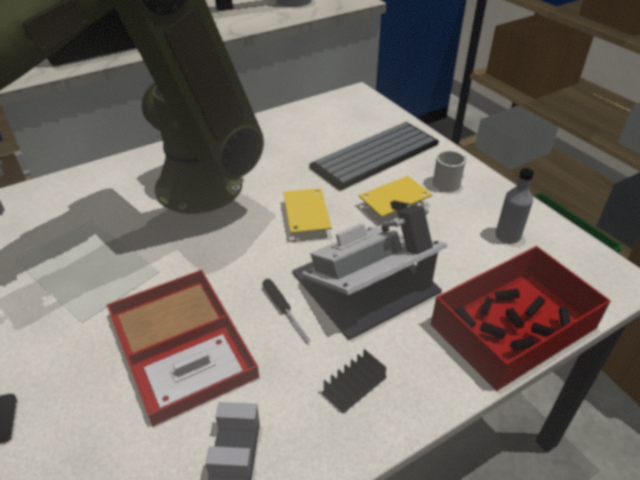

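View pics/top0.png

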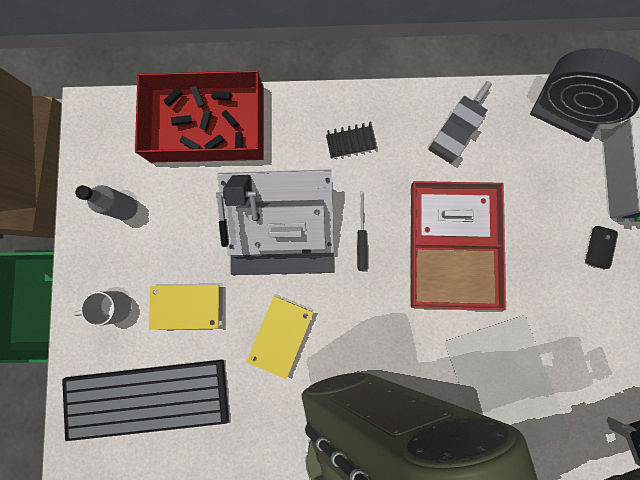

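Top view: the cover to lift is on the fixture, with its bar at (288,230). Possible confusions are the yellow plates at (185,307) and (281,337) and the finished cover at (457,215). The lever handle is at (223,232), the head at (238,190), and the empty liner bay at (455,277). The red box at (200,115) is not the tray. Next I'll measure from both depth views.

```bash
cat > h.py <<'E'
import numpy as np, cv2
from scipy.spatial.transform import Rotation as R
def cloud(c):
    z=c["z_map"].astype(float); v,u=np.mgrid[:480,:640]
    p=np.stack([(u-c["cx"])/c["fx"]*z,(v-c["cy"])/c["fy"]*z,z],-1)
    w=p@R.from_euler("xyz",c["orientation"]).as_matrix().T+c["origin"]
    w[z==0]=np.nan; return w
def proj(c,P):
    q=(np.atleast_2d(P)-c["origin"])@R.from_euler("xyz",c["orientation"]).as_matrix()
    return np.c_[c["fx"]*q[:,0]/q[:,2]+c["cx"],c["fy"]*q[:,1]/q[:,2]+c["cy"]]
E
python3 - <<'E'
from h import *
for n in("top","scene"):
    c=dict(np.load(f"{n}0.npz")); w=cloud(c); f=c["frame"]
    hsv=cv2.cvtColor(f,cv2.COLOR_BGR2HSV)
    tab=(w[...,2]<15)&(hsv[...,1]<60)&(w[...,0]>300)&(w[...,0]<600)&(abs(w[...,1])<100)
    print(n,"table z",np.nanmedian(w[tab][:,2]))
    # liner: brown
    m=(hsv[...,0]>8)&(hsv[...,0]<22)&(hsv[...,1]>60)&(w[...,0]>200)&(w[...,0]<700)&(w[...,1]<0)&(w[...,2]<40)&(w[...,1]>-500)
    k,l,s,_=cv2.connectedComponentsWithStats(m.astype(np.uint8)); i=1+s[1:,4].argmax(); P=w[l==i]
    print("liner",s[i],np.median(P,0),cv2.minAreaRect(P[:,:2].astype(np.float32)))
    m=((hsv[...,0]<6)|(hsv[...,0]>174))&(hsv[...,1]>120)&(w[...,0]>200)&(w[...,0]<800)&(w[...,1]<-20)&(w[...,1]>-500)&(w[...,2]>33)&(w[...,2]<48)
    P=w[m]; print("tray rim",len(P),np.median(P[:,2]),cv2.minAreaRect(P[:,:2].astype(np.float32)))
    if n=="top":
        for uv in[(255,225),(300,245),(315,225),(285,232),(238,186),(223,235),(223,225),(222,242),(250,205),(256,215),(330,180),(325,250)]: print(uv,w[uv[1],uv[0]].round(1))
        big=cv2.resize(f[160:285,205:345],None,fx=5,fy=5,interpolation=cv2.INTER_CUBIC); cv2.imwrite("pics/crop.png",big[:600])
E
```

```text
top table z 1.9099623677074078
liner [ 417  249   78   55 4041] [ 430.95676029 -250.71400851    9.94115393] ((431.7932434082031, -251.29107666015625), (191.9904022216797, 129.57757568359375), 87.69526672363281)
tray rim 1036 40.78477969977837 ((508.2283935546875, -253.0885467529297), (219.85073852539062, 309.7270812988281), 87.70320129394531)
(255, 225) [550.7 226.9 132.9]
(300, 245) [506.1 127.3 105.8]
(315, 225) [549.2  91.4 126.2]
(285, 232) [531.  156.6 154.8]
(238, 186) [619.9 246.1 226.3]
(223, 235) [524.6 289.7 172.4]
(223, 225) [545.9 288.8 176.9]
(222, 242) [510.7 295.  159.2]
(250, 205) [596.2 237.8 136.1]
(256, 215) [567.4 218.1 170.8]
(330, 180) [650.4  55.7 135.6]
(325, 250) [498.3  70.8  45.4]
scene table z -2.146835002126295
liner [ 119  285   99   67 3477] [ 426.85739982 -252.89476268    5.61342066] ((422.5475769042969, -247.91629028320312), (192.005615234375, 124.29393768310547), 87.70120239257812)
tray rim 608 36.899912123252705 ((510.9654541015625, -253.27310180664062), (215.37342834472656, 311.0871276855469), 87.64094543457031)
```

View pics/crop.png

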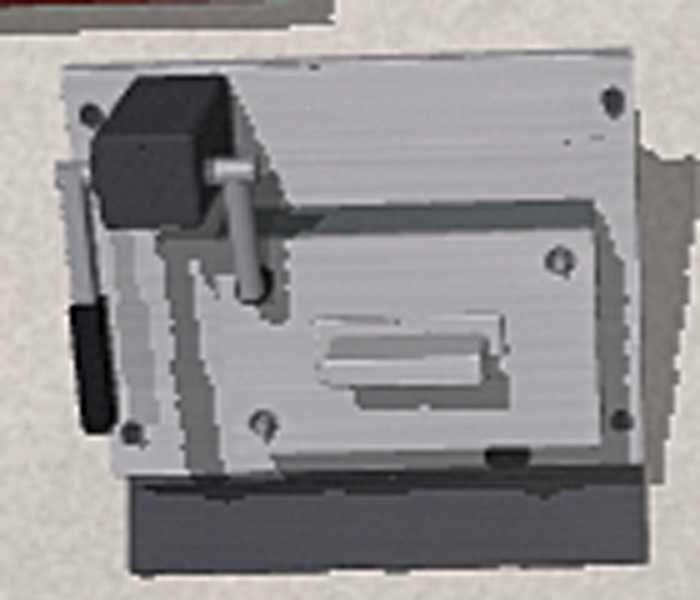

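The crop confirms it. The cover sits on two pins, at crop (560,262) and (263,424), with its bar at (405,368) and the foot on its upper-left corner at (255,290). The lever handle is at (92,365) and the head top is near (150,150). Next I'll fit the fixture's pose.

```bash
python3 - <<'E'
from h import *
for n,dz in(("top",-2),("scene",2)):
    c=dict(np.load(f"{n}0.npz")); w=cloud(c)
    hsv=cv2.cvtColor(c["frame"],cv2.COLOR_BGR2HSV)
    roi=(w[...,0]>440)&(w[...,0]<720)&(w[...,1]>20)&(w[...,1]<330)&(w[...,2]>15)
    P=w[roi]; V=hsv[roi]
    # cover plane: ransac with ~30deg tilt
    rng=np.random.default_rng(0); best=0
    core=P[(P[:,0]>490)&(P[:,0]<600)&(P[:,1]>80)&(P[:,1]<240)&(P[:,2]>85)]
    for _ in range(500):
        a=core[rng.choice(len(core),3,False)]; m=np.cross(a[1]-a[0],a[2]-a[0]); L=np.linalg.norm(m)
        if L<500: continue
        m/=L; m*=np.sign(m[2])
        if abs(m[2]-.866)>.05: continue
        k=(abs((core-a[0])@m)<1.5).sum()
        if k>best: best=k;bm=(m,a[0])
    m,o=bm; Q=core[abs((core-o)@m)<2.5]; o=Q.mean(0); m=np.linalg.svd(Q-o)[2][2]; m*=np.sign(m[2])
    print(n,"n",m.round(3),"tilt",np.degrees(np.arccos(m[2])).round(2),"yaw",np.degrees(np.arctan2(-m[1],-m[0])).round(2))
    ex=np.array([-m[0],-m[1],0]);ex/=np.linalg.norm(ex); ey=np.cross([0,0,1],ex); ex=np.cross(ey,m)
    B=np.stack([ex,ey,m],1)
    q=(P-o)@B
    cov=q[abs(q[:,2])<2.5]
    r=cv2.minAreaRect(cov[:,:2].astype(np.float32)); print("cover rect",r,len(cov))
    cen=o+B@[*r[0],0]; print("cover top centre",cen.round(1))
    bar=q[(q[:,2]>27)&(q[:,2]<36)&(abs(q[:,0]-r[0][0])<25)&(abs(q[:,1]-r[0][1])<50)]
    rb=cv2.minAreaRect(bar[:,:2].astype(np.float32)); print("bar",len(bar),np.median(bar[:,2]),rb,"world",(o+B@[*rb[0],np.median(bar[:,2])]).round(1))
    sl=q[abs(q[:,2]+45)<3]; print("slab z",np.median(sl[:,2]),cv2.minAreaRect(sl[:,:2].astype(np.float32)))
    blk=(V[:,2]<40)&(q[:,1]>r[0][1]+105); 
    b=q[blk]; b=b-[*r[0],-45]; print("handle local",len(b),np.percentile(b,[5,50,95],axis=0).round(1))
    hd=q-[*r[0],-45]; h=hd[(abs(hd[:,2]-95)<4)&(hd[:,0]>60)&(hd[:,1]>60)]; print("head top",len(h),np.median(h,0).round(1),(h.max(0)-h.min(0)).round(1))
E
```

```text
top n [-0.506 -0.002  0.863] tilt 30.4 yaw 0.21
cover rect ((32.083797454833984, 13.649024963378906), (172.7769012451172, 201.69949340820312), 0.9507725238800049) 2297
cover top centre [570.5 172.5 142.7]
bar 16 28.901616505521016 ((23.95915985107422, 34.114437103271484), (81.6029281616211, 20.961395263671875), 53.16680145263672) world [548.8 192.9 163.5]
slab z -45.399609488124774 ((-10.557052612304688, 22.145263671875), (260.8315124511719, 259.6229248046875), 0.30114275217056274)
handle local 182 [[-50.5 111.5   2.9]
 [-21.4 116.9  90.9]
 [  4.9 123.5  94.9]]
head top 236 [73.1 83.8 93.7] [25.5 42.5  6.6]
scene n [-0.498 -0.003  0.867] tilt 29.88 yaw 0.31
cover rect ((19.64910888671875, 19.450889587402344), (182.13333129882812, 202.39930725097656), 2.213742971420288) 899
cover top centre [574.2 172.5 139.1]
bar 9 28.904142606272423 ((10.32254695892334, 26.595186233520508), (104.68585205078125, 21.579925537109375), 62.79636764526367) world [551.6 179.5 159.5]
slab z -44.91427750692601 ((2.0533447265625, 30.056625366210938), (263.63531494140625, 215.18115234375), 89.77618408203125)Traceback (most recent call last):
  File "<stdin>", line 29, in <module>
    return _quantile_unchecked(
        a, q, axis, out, overwrite_input, method, keepdims, weights)
    return _ureduce(a,
                    func=_quantile_ureduce_func,
    ...<5 lines>...
                    overwrite_input=overwrite_input,
                    method=method)
    r = func(a, **kwargs)
    result = _quantile(arr,
                       quantiles=q,
    ...<2 lines>...
                       out=out,
                       weights=wgt)
    slices_having_nans = np.isnan(arr[-1, ...])
                                  ~~~^^^^^^^^^
IndexError: index -1 is out of bounds for axis 0 with size 0
```

```bash
cat >> h.py <<'E'
def HB(yaw): return R.from_euler("xyz",[0,-np.pi/6,yaw]).as_matrix()
def hw(par,P): return np.atleast_2d(P)@HB(par[3]).T+par[:3]
FE=np.array([[38,-70,51],[-38,70,51],[0,0,77]],float)
E
python3 - <<'E'
from h import *
from scipy.optimize import least_squares
c=dict(np.load("top0.npz")); s=dict(np.load("scene0.npz"))
px=np.array([[560,261],[263,423],[402,371]])/5+[204.6,159.6]
# cover top plane height 128 at x=550,y=170 
def res(p,zt,cal):
    d=(hw(p,FE)-0); r=(proj(c,d+[0,0,cal])-px).ravel()
    top=hw(p,[0,0,45])[0]; n=HB(p[3])[:,2]
    return np.r_[r,0.5*(n@([550,170,zt]-top))]
for zt,cal in((130.7,0),(128,0)):
    f=least_squares(res,[550,170,90,0],args=(zt,cal),x_scale=[1,1,1,.01]); p=f.x
    print("housing",p[:3].round(1),np.degrees(p[3]).round(2),f.fun.round(2))
    print("bar top",hw(p,[0,0,77]).round(1),"head top",hw(p,[97,100,95]).round(1),"pivot",hw(p,[95,135,75]).round(1))
np.save("par.npy",p)
box=lambda cx,cy,z,a,b:np.array([[cx-a,cy-b,z],[cx+a,cy-b,z],[cx+a,cy+b,z],[cx-a,cy+b,z]])
sh=[box(0,0,45,52.5,85),box(0,0,77,7,35),box(97,100,95,21,22)]
ims=[]
for cc,(x0,y0,x1,y1),sc in((c,(205,160,345,285),3),(s,(285,185,445,325),4)):
    im=cv2.resize(cc["frame"][y0:y1,x0:x1],None,fx=sc,fy=sc,interpolation=cv2.INTER_CUBIC)
    g=lambda P:(((proj(cc,hw(p,P))-[x0,y0])+.5)*sc).astype(np.int32)
    for b in sh: cv2.polylines(im,[g(b)],True,(0,255,0),1)
    for q in g(FE[:2]): cv2.circle(im,tuple(map(int,q)),4,(0,0,255),1)
    cv2.imwrite("pics/ov%d.png"%sc,im)
    ims.append(im)
h=max(i.shape[0] for i in ims)
o=np.hstack([cv2.copyMakeBorder(i,0,h-i.shape[0],0,0,cv2.BORDER_CONSTANT) for i in ims])
o=o[:,:] ; print(o.shape); o=cv2.resize(o,None,fx=.75,fy=.75) if o.shape[1]>800 else o
cv2.imwrite("pics/ov.png",o)
E
```

```text
housing [566.8 156.3  88.3] 0.39 [ 0.07  0.24 -0.35  0.4   0.26 -0.62  0.02]
bar top [[528.3 156.1 155. ]] head top [[602.6 256.6 219.1]] pivot [[610.7 291.6 200.8]]
housing [567.1 156.6  85.8] 0.4 [-0.    0.29 -0.27  0.37  0.27 -0.63  0.01]
bar top [[528.6 156.3 152.5]] head top [[602.9 256.8 216.6]] pivot [[611.  291.9 198.3]]
(560, 1060, 3)
```

View pics/ov.png

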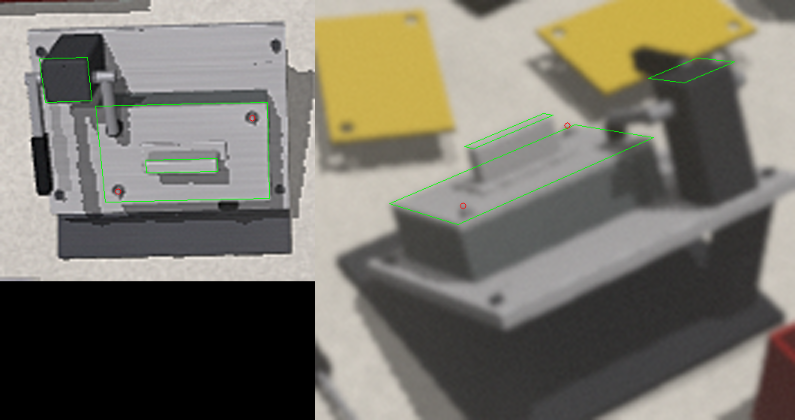

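Overlay: the top view fits. In the scene view the outline lies about 2 px to the upper left, within the calibration. Housing is at about (567,156.5,86.5) with yaw 0.4°. Liner is at about (433,-250.5) with yaw -2.3°. The tool always points down, so I'll pinch the lever across y and swing it in an arc. First move: hover above the lever.

Emit:
move_arm --pt "0 0 -0.12 0" --pt "0 0 -0.12 0" --pt "0 0 -0.12 0" --pt "0.59 -0.68 -0.125 0.28" --pt "0.59 -0.68 -0.125 0.28" --pt "0.59 -0.68 -0.125 0.28" --pt "0.59 -0.68 -0.125 0.28" --pt "0.59 -0.68 -0.125 0.28" --pt "0.59 -0.68 -0.125 0.28" --pt "0.59 -0.68 -0.125 0.28" --pt "0.59 -0.68 -0.125 0.28" --pt "0.59 -0.68 -0.125 0.28" --jaw 0.04

```text
clock: 1.3
eef_pos: [342.6, -115.8, 328.0]
eef_rot: [3.141, -0.0, 0.007]
wrist_force: [0.4, -1.1, 0.2]
finger_gap: 40.0
finger_force: 0.0
```

Emit:
move_arm --pt "0.187 -0.408 0 0" --pt "0.187 -0.408 0 0" --pt "0.187 -0.408 0 0" --pt "0.187 -0.408 0 0" --pt "0.187 -0.408 0 0" --pt "0.187 -0.408 0 0" --pt "0.187 -0.408 0 0" --pt "0.187 -0.408 0 0" --pt "0.187 -0.408 0 0" --pt "0.187 -0.408 0 0" --pt "0.187 -0.408 0 0" --pt "0.187 -0.408 0 0"

```text
clock: 2.5
eef_pos: [526.0, 290.9, 328.3]
eef_rot: [-3.142, -0.0, 0.007]
wrist_force: [0.5, -0.0, 0.4]
finger_gap: 40.2
finger_force: 0.0
```

```bash
cat >> h.py <<'E'
def fproj(c,P):
    q=(np.atleast_2d(P)-c["origin"])@R.from_euler("xyz",c["orientation"]).as_matrix()
    r=np.hypot(q[:,0],q[:,1]); t=np.arctan2(r,q[:,2]); k=t/np.maximum(r,1e-9)
    return np.c_[c["fx"]*k*q[:,0]+c["cx"],c["fy"]*k*q[:,1]+c["cy"]]
box=lambda cx,cy,z,a,b:np.array([[cx-a,cy-b,z],[cx+a,cy-b,z],[cx+a,cy+b,z],[cx-a,cy+b,z]],float)
def lever(th): # handle top-face outline (local housing)
    d=np.array([-np.cos(th),0,np.sin(th)]);n=np.array([np.sin(th),0,np.cos(th)]);o=np.array([95,135,75.])
    return np.array([o+d*a+n*10+[0,b,0] for a,b in((55,-7),(115,-7),(115,7),(55,7))])
E
python3 - <<'E'
from h import *
from cell import manip,viewer
s=manip.read_state();print(s["clock"],s["eef_pos"],s["eef_rot"],s["joints"])
c=viewer.camera("wrist");np.savez("w1.npz",**c);print({k:c[k] for k in("fx","cx","cy","origin","orientation")})
p=np.array([567.1,156.6,86.4,.007])
im=c["frame"].copy()
for b,col in((box(0,0,45,52.5,85),(0,255,0)),(box(0,0,77,7,35),(0,255,0)),(box(97,100,95,21,22),(0,255,0)),(lever(0),(255,0,255)),(lever(.1),(255,255,0))):
    cv2.polylines(im,[(fproj(c,hw(p,b))).round().astype(np.int32)],True,col,1)
for q in fproj(c,hw(p,FE[:2])): cv2.circle(im,tuple(map(int,q)),4,(0,0,255),1)
cv2.imwrite("pics/w1.png",im)
E
```

```text
2.5 [526.04474298 290.85868861 328.26354261] [-3.14158167e+00 -2.65841472e-04  7.16899029e-03] [ 4.44199683e-01  3.63809672e-01  1.15755130e+00 -1.02695133e-04
  1.61998618e+00  2.00782196e+00]
{'fx': 371.64829954431775, 'cx': 320.8514394450179, 'cy': 247.40458982867023, 'origin': array([595.28813478, 292.0326015 , 507.03658869]), 'orientation': array([ 2.89863434e+00, -6.14674073e-05, -1.56289898e+00])}
```

View pics/w1.png

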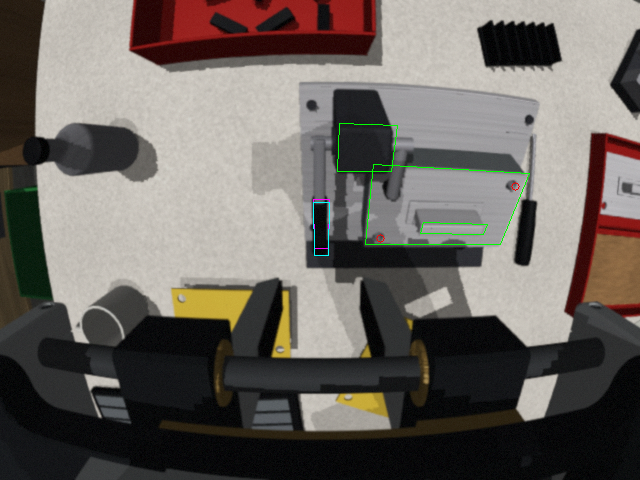

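The wrist view agrees with the model within 2 px: pins at (515,186) and (379,238), bar at (453,229), handle at (321,228) with an angle of about 0.1 rad. Descending to pinch the handle.

Emit:
move_arm --pt "0 0 0.05 0" --pt "0 0 0.1 0" --pt "0 0 0.15 0" --pt "0 0 0.187 0" --pt "0 0 0.187 0" --pt "0 0 0.187 0" --pt "0 0 0.187 0"

```text
clock: 3.25
eef_pos: [527.4, 291.9, 144.2]
eef_rot: [-3.14, -0.004, 0.007]
wrist_force: [0.1, 0.2, 0.7]
finger_gap: 39.7
finger_force: 0.0
```

Emit:
move_arm --pt "0 0 0 0" --pt "0 0 0 0" --pt "0 0 0 0" --pt "0 0 0 0" --pt "0 0 0 0" --pt "0 0 0 0" --jaw 0 --squeeze 15

```text
clock: 3.85
eef_pos: [526.4, 292.2, 141.3]
eef_rot: [-3.141, -0.001, 0.008]
wrist_force: [-0.4, 6.2, 2.8]
finger_gap: 13.9
finger_force: 15.0
```

Emit:
move_arm --pt "-0.0046 0 -0.0123 0" --pt "-0.0075 0 -0.025 0" --pt "-0.0085 0 -0.038 0" --pt "-0.0077 0 -0.051 0" --pt "-0.005 0 -0.064 0" --pt "-0.0007 0 -0.0763 0" --pt "0.0055 0 -0.088 0" --pt "0.0132 0 -0.0986 0" --pt "0.0223 0 -0.108 0" --pt "0.0325 0 -0.116 0" --pt "0.0352 0 -0.1178 0" --pt "0.0352 0 -0.1178 0"

```text
clock: 5.05
eef_pos: [561.3, 292.5, 258.4]
eef_rot: [-3.141, 0.001, 0.008]
wrist_force: [-0.4, 5.6, 0.0]
finger_gap: 14.3
finger_force: 15.0
```

Emit:
move_arm --pt "0.003 0 -0.0015 0" --pt "0.006 0 -0.003 0" --pt "0.009 0 -0.0045 0" --pt "0.009 0 -0.0045 0" --pt "0.009 0 -0.0045 0"

```text
clock: 5.55
eef_pos: [567.8, 292.5, 260.4]
eef_rot: [3.14, 0.009, 0.009]
wrist_force: [-14.6, 4.8, -10.0]
finger_gap: 13.5
finger_force: 15.0
```

Against the stop (a 17 N reaction). Back off, release and rise.

Emit:
move_arm --pt "-0.004 0 0.002 0" --pt "-0.004 0 0.002 0" --pt "-0.004 0 0.002 0" --pt "-0.004 0 0.002 0" --pt "-0.004 0 0.002 0" --jaw 0.04

```text
clock: 6.05
eef_pos: [566.6, 291.9, 261.4]
eef_rot: [-3.142, -0.0, 0.008]
wrist_force: [0.5, -0.2, 0.0]
finger_gap: 39.7
finger_force: 0.0
```

Emit:
move_arm --pt "0 0 -0.05 0" --pt "0 0 -0.1 0" --pt "-0.02 0.03 -0.1 -0.15" --pt "-0.04 0.136 -0.1 -0.3" --pt "-0.04 0.136 -0.1 -0.45" --pt "-0.04 0.136 -0.1 -0.6" --pt "-0.04 0.136 -0.1 -0.75" --pt "-0.04 0.136 -0.1 -0.9" --pt "-0.04 0.136 -0.1 -1.05" --pt "-0.04 0.136 -0.1 -1.2" --pt "-0.04 0.136 -0.1 -1.35" --pt "-0.04 0.136 -0.1 -1.5"

```text
clock: 7.25
eef_pos: [527.5, 155.6, 361.4]
eef_rot: [3.141, 0.0, 1.505]
wrist_force: [-0.2, -0.3, 0.1]
finger_gap: 40.2
finger_force: 0.0
```

Emit:
move_arm --pt "0 0 0 -0.07" --pt "0 0 0 -0.07" --pt "0 0 0 -0.07" --jaw 0.03

```text
clock: 7.55
eef_pos: [527.5, 155.6, 361.4]
eef_rot: [3.141, 0.0, 1.567]
wrist_force: [0.6, 0.3, -0.5]
finger_gap: 29.7
finger_force: 0.0
```

```bash
python3 - <<'E'
from h import *
from cell import manip,viewer
s=manip.read_state();print(s["clock"],s["eef_pos"],s["eef_rot"],s["joints"])
c=viewer.camera("wrist");np.savez("w2.npz",**c);print({k:c[k] for k in("origin","orientation")})
p=np.array([567.1,156.6,86.4,.007])
im=c["frame"].copy()
for b,col in((box(0,0,45,52.5,85),(0,255,0)),(box(0,0,77,7,35),(0,255,0)),(box(97,100,95,21,22),(0,255,0))):
    cv2.polylines(im,[(fproj(c,hw(p,b))).round().astype(np.int32)],True,col,1)
for q in fproj(c,hw(p,FE[:2])): cv2.circle(im,tuple(map(int,q)),4,(0,0,255),1)
cv2.imwrite("pics/w2.png",im)
E
```

```text
7.55 [527.51510622 155.6188148  361.36108236] [3.14137036e+00 2.44302884e-05 1.56685742e+00] [ 2.20306881e-01  2.36408695e-01  1.24681583e+00 -7.35316860e-05
  1.65815683e+00  2.24239359e-01]
{'origin': array([527.54762522, 225.80602113, 540.1168812 ]), 'orientation': array([ 2.89858151e+00,  5.14260352e-05, -3.23483304e-03])}
```

View pics/w2.png

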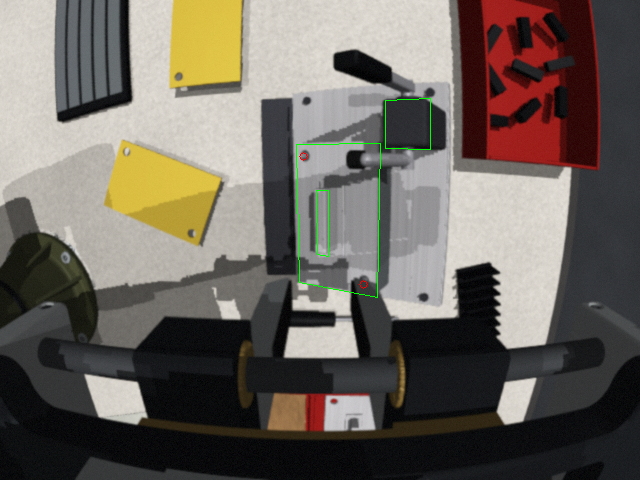

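The lever is up, with the handle at (365,67) and the foot swung clear at (357,158). The bar is at (322,223) and matches the model. One numeric check against the wrist depth.

```bash
python3 - <<'E'
from h import *
for n in("w1","w2"):
    c=dict(np.load(n+".npz")); z=c["z_map"].astype(float); v,u=np.mgrid[:480,:640]
    a=(u-c["cx"])/c["fx"];b=(v-c["cy"])/c["fy"];t=np.hypot(a,b);k=np.tan(t)/np.maximum(t,1e-9)
    w=np.stack([a*k*z,b*k*z,z],-1)@R.from_euler("xyz",c["orientation"]).as_matrix().T+c["origin"]
    p=np.array([567.1,156.6,86.4,.007]); q=(w-p[:3])@HB(p[3])
    q=q[(z>0)&(abs(q[...,0])<50)&(abs(q[...,1])<80)]
    pl=q[(abs(q[:,2]-45)<6)&(abs(q[:,1])<60)&(abs(q[:,0])>15)]; print(n,"plate z",np.median(pl[:,2]),np.polyfit(pl[:,0],pl[:,2],1),np.polyfit(pl[:,1],pl[:,2],1))
    br=q[(abs(q[:,2]-77)<6)&(abs(q[:,0])<14)]; print("bar",len(br),br.min(0),br.max(0),np.median(br,0))
    tb=w[(z>0)&(abs(w[...,2])<8)]; print("table",np.median(tb[:,2]))
E
```

```text
w1 plate z 44.982261585832944 [-6.69926337e-03  4.49295815e+01] [2.93507924e-03 4.48247924e+01]
bar 868 [-10.49960337 -33.34484033  71.00893155] [ 4.64279143 37.43793879 78.80444667] [-0.91738498  4.44665901 76.64406738]
table -0.36047050388683033
w2 plate z 45.0071047212065 [-4.54582128e-03  4.49724562e+01] [1.79977135e-03 4.49334529e+01]
bar 836 [-10.96037327 -33.30650836  71.00666345] [ 3.90057675 36.52039653 79.56540543] [-1.42674829  1.478937   76.73574735]
table -0.2797618871725831
```

Emit:
move_arm --pt "0.003 0.005 0.05 0" --pt "0.003 0.005 0.1 0" --pt "0.003 0.005 0.15 0" --pt "0.003 0.005 0.19 0" --pt "0.003 0.005 0.21 0" --pt "0.003 0.005 0.217 0" --pt "0.003 0.005 0.224 0" --pt "0.003 0.005 0.224 0" --pt "0.003 0.005 0.224 0"

```text
clock: 8.5
eef_pos: [533.0, 158.8, 138.4]
eef_rot: [3.14, -0.0, 1.569]
wrist_force: [0.1, 1.0, 0.2]
finger_gap: 30.0
finger_force: 0.0
```

Emit:
move_arm --pt "0 0 0 0" --pt "0 0 0 0" --pt "0 0 0 0" --pt "0 0 0 0" --jaw 0 --squeeze 6

```text
clock: 8.9
eef_pos: [531.4, 158.8, 138.0]
eef_rot: [-3.139, -0.0, 1.569]
wrist_force: [-12.1, 0.1, 8.1]
finger_gap: 22.8
finger_force: 6.0
```

Emit:
move_arm --pt "0 -0.0015 0 0" --pt "0 -0.0025 -0.0018 0" --pt "0 -0.0035 -0.0035 0" --pt "0 -0.0045 -0.0052 0" --pt "0 -0.0055 -0.007 0" --pt "0 -0.0055 -0.007 0" --squeeze 10

```text
clock: 9.5
eef_pos: [527.0, 158.6, 144.6]
eef_rot: [3.141, 0.0, 1.569]
wrist_force: [0.0, -0.2, -0.9]
finger_gap: 18.5
finger_force: 9.4
```

```bash
python3 - <<'E'
from h import *
from cell import manip,viewer
c=viewer.camera("scene"); cv2.imwrite("pics/s2.png",cv2.resize(c["frame"][150:340,250:470],None,fx=3,fy=3,interpolation=cv2.INTER_CUBIC))
s=manip.read_state();print(s["wrist_force"],s["moment"],s["finger_gap"])
E
```

```text
[ 0.44629611 -2.32487635 -0.11313514] [-0.16794178 -0.17335925  0.0527986 ] 18.779418481301075
```

View pics/s2.png

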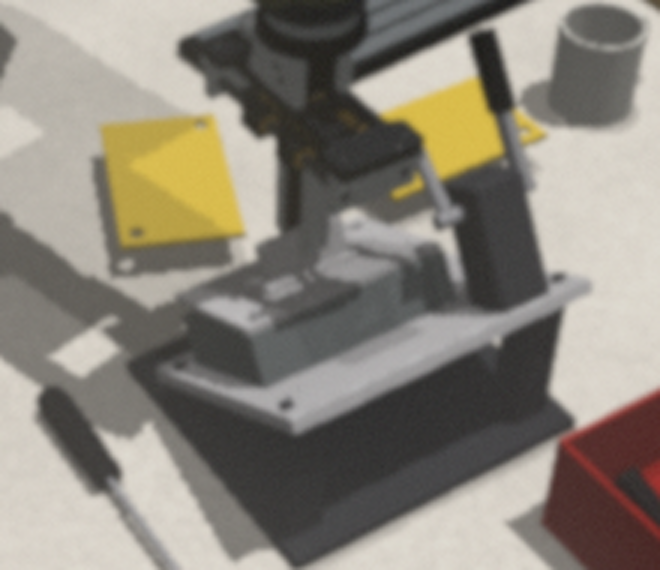

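The scene crop shows the cover still seated on the fixture at about (300,280): at this low grip the fingers slid up the tilted bar. The lever is up. I'll go back down, squeeze harder so the bar turns flush with the pads, and lift straight up with it.

Emit:
move_arm --pt "0 0.002 0 0" --pt "0 0.002 0 0" --pt "0 0.005 0.004 0" --pt "0 0.005 0.008 0" --pt "0 0.005 0.008 0" --pt "0 0.005 0.008 0" --jaw 0.03

```text
clock: 10.15
eef_pos: [532.0, 158.7, 136.1]
eef_rot: [-3.141, 0.0, 1.569]
wrist_force: [0.1, 0.7, 0.2]
finger_gap: 30.1
finger_force: 0.0
```

Emit:
move_arm --pt "0 0 0 0" --pt "0 0 0 0" --pt "0 -0.001 0 0" --pt "0 -0.001 0 0" --jaw 0 --squeeze 30

```text
clock: 10.55
eef_pos: [529.0, 158.7, 136.0]
eef_rot: [-3.137, 0.001, 1.57]
wrist_force: [-15.1, -0.5, 6.4]
finger_gap: 20.8
finger_force: 27.7
```

Emit:
move_arm --pt "0 -0.001 -0.002 0" --pt "0 -0.001 -0.004 0" --pt "0 -0.001 -0.006 0" --pt "0 -0.001 -0.008 0" --pt "0 -0.001 -0.01 0" --pt "0 -0.001 -0.01 0"

```text
clock: 11.15
eef_pos: [529.1, 158.8, 146.3]
eef_rot: [-3.14, 0.0, 1.57]
wrist_force: [-7.5, 0.4, 1.6]
finger_gap: 17.7
finger_force: 28.0
```

```bash
cat >> h.py <<'E'
def wcloud(c):
    z=c["z_map"].astype(float); v,u=np.mgrid[:480,:640]
    a=(u-c["cx"])/c["fx"];b=(v-c["cy"])/c["fy"];t=np.hypot(a,b);k=np.tan(t)/np.maximum(t,1e-9)
    w=np.stack([a*k*z,b*k*z,z],-1)@R.from_euler("xyz",c["orientation"]).as_matrix().T+c["origin"]
    w[z==0]=np.nan; return w
def plate():
    from cell import viewer
    c=viewer.camera("wrist"); np.savez("wl.npz",**c); w=wcloud(c)
    p=np.array([567.1,156.6,86.4,.007]); q=(w-p[:3])@HB(p[3])
    for y0 in(20,35,50,65):
        for x0 in(-45,-30,-15,15,30,45):
            m=(abs(q[...,0]-x0)<4)&(abs(q[...,1]-y0)<4)&(q[...,2]>30)&(q[...,2]<75)
            print(f"{np.median(q[m][:,2]) if m.sum()>3 else np.nan:7.1f}",end="")
        print()
E
python3 -c "
from h import *
plate()"
```

```text
58.2   56.1    nan   49.6   47.5   44.8
   58.2   56.1   57.8   49.7   47.5   44.9
   58.3   56.1   53.9   49.6   47.7   45.2
   58.1   56.1   54.0   49.7   48.0    nan
```

It is working: the plate has turned by 8.4° and its low side is 13 mm up. Continuing.

Emit:
move_arm --pt "0 -0.001 0 0" --pt "0 -0.001 -0.002 0" --pt "0 -0.001 -0.004 0" --pt "0 -0.001 -0.006 0" --pt "0 -0.001 -0.008 0" --pt "0 -0.001 -0.01 0" --pt "0 -0.001 -0.01 0" --squeeze 45

```text
clock: 11.9
eef_pos: [529.1, 158.6, 156.5]
eef_rot: [3.141, 0.0, 1.569]
wrist_force: [-0.3, 0.5, 0.8]
finger_gap: 14.7
finger_force: 42.8
```

```bash
python3 -c "
from h import *
plate()"
```

```text
73.7   69.0   66.3   55.1   50.0   44.7
   73.6   69.1   68.0   55.2   50.0   44.7
   73.7   69.2   64.4   54.9   50.3   45.1
   73.5   69.0   64.4   54.8   51.3    nan
```

Emit:
move_arm --pt "0 0 0 0" --pt "0 0 0 0" --pt "0 -0.001 -0.002 0" --pt "0 -0.002 -0.004 0" --pt "0 -0.003 -0.006 0" --pt "0 -0.003 -0.006 0" --squeeze 60

```text
clock: 12.55
eef_pos: [525.8, 158.8, 162.5]
eef_rot: [-3.141, -0.0, 1.569]
wrist_force: [-0.6, -0.1, -2.5]
finger_gap: 14.3
finger_force: 56.1
```

```bash
python3 -c "
from h import *
plate()"
```

```text
nan   74.6   72.9   61.5   56.2   41.7
    nan   74.8   74.3   61.4   56.1   41.4
    nan   74.7   71.3   61.1   56.4   50.9
    nan   74.8   71.2   61.2   56.6    nan
```

The cover is now hanging on the grip (weight on the wrist). Clear the last pin along its axis.

Emit:
move_arm --pt "0 -0.0015 -0.0025 0" --pt "0 -0.003 -0.005 0" --pt "0 -0.0045 -0.0075 0" --pt "0 -0.006 -0.01 0" --pt "0 -0.0075 -0.013 0" --pt "0 -0.01 -0.018 0" --pt "0 -0.01 -0.018 0"

```text
clock: 13.3
eef_pos: [516.0, 158.8, 181.1]
eef_rot: [3.141, -0.0, 1.569]
wrist_force: [0.6, -0.0, -3.0]
finger_gap: 14.3
finger_force: 56.0
```

```bash
python3 -c "
from h import *
plate()
c=dict(np.load('wl.npz'));w=wcloud(c);x=c['frame']
m=(w[...,0]>440)&(w[...,0]<600)&(w[...,1]>170)&(w[...,1]<250)&(w[...,2]>140)&(w[...,2]<200)
P=w[m];print(len(P),np.median(P,0),P.min(0),P.max(0));A=np.c_[P[:,:2],np.ones(len(P))];print(np.linalg.lstsq(A,P[:,2],rcond=None)[0])
cv2.imwrite('pics/w3.png',x)"
```

```text
nan    nan    nan    nan    nan   41.5
    nan    nan    nan    nan    nan   41.6
    nan    nan    nan    nan    nan   72.1
    nan    nan    nan    nan    nan    nan
26054 [523.99309307 204.90365808 164.2503607 ] [468.57576037 170.00428059 140.07907677] [599.91276869 243.82582647 199.92864578]
[ 9.22863786e-02 -1.03391419e-01  1.36820288e+02]
```

View pics/w3.png

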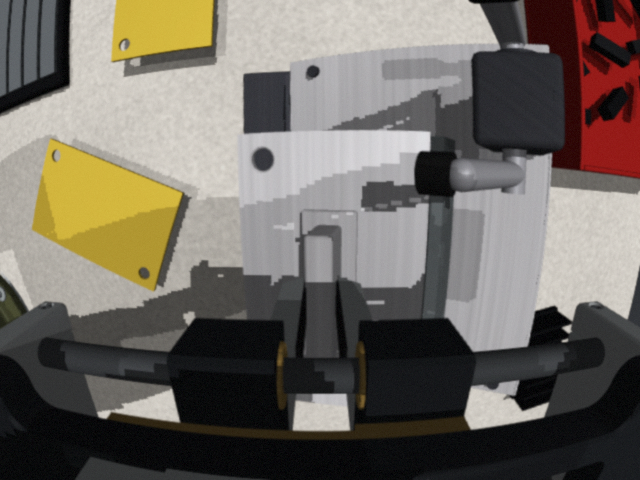

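The cover hangs free. Its edge at (430,172) is close below the rubber foot at (435,172), so I'll move it -x before rising. Then I'll measure tilt and offset.

Emit:
move_arm --pt "0 -0.02 0 0" --pt "0 -0.045 0 0" --pt "0 -0.07 0 0" --pt "0 -0.08 -0.03 0" --pt "0 -0.08 -0.07 0" --pt "0 -0.08 -0.1 0" --pt "0 -0.08 -0.1 0" --pt "0 -0.08 -0.1 0"

```text
clock: 14.15
eef_pos: [435.9, 158.8, 279.7]
eef_rot: [3.142, 0.0, 1.569]
wrist_force: [-0.1, -0.8, -3.4]
finger_gap: 13.7
finger_force: 58.4
```

```bash
cat > meas.py <<'E'
from h import *
from cell import manip,viewer
c=viewer.camera("wrist");np.savez('wl.npz',**c);w=wcloud(c);s=manip.read_state();e=s["eef_pos"];q=w-e
print(e,s["finger_gap"],s["wrist_force"])
m=(abs(q[...,0])<75)&(q[...,1]>5)&(q[...,1]<110)&(q[...,2]>-60)&(q[...,2]<0+15)
P=q[m]; C=P[(P[:,1]>45)&(P[:,1]<80)&(abs(P[:,0])<35)&(P[:,2]<15)]
o=np.median(C,0)
for _ in range(5):
    A=np.c_[C[:,:2],np.ones(len(C))]; k=np.linalg.lstsq(A,C[:,2],rcond=None)[0]; C=C[abs(A@k-C[:,2])<2]
print("plane z=ax+by+c rel TCP",k,"tilt deg",np.degrees(np.arctan(k[:2])),len(C))
r=P[abs(P@[-k[0],-k[1],1]-k[2])<2.5]
print("plate x",np.percentile(r[r[:,1]>45][:,0],[.3,99.7]),"y max",np.percentile(r[:,1],99.8))
b=P[(P@[-k[0],-k[1],1]-k[2]>28)&(P@[-k[0],-k[1],1]-k[2]<36)&(abs(P[:,0])<12)&(P[:,1]<45)];print("bar",len(b),b.max(0) if len(b) else 0)
E
python3 meas.py
```

```text
[435.62666334 158.69128163 278.88685296] 13.743695772489074 [ 0.27222896 -0.13505169 -3.01296589]
plane z=ax+by+c rel TCP [ 9.72847548e-02  1.35214778e-03 -2.00410160e+01] tilt deg [5.55652031 0.07747231] 8130
plate x [-49.6884925   54.18793378] y max 84.51376600297358
bar 1934 [11.80917745 34.98989456 14.97360207]
```

Emit:
move_arm --pt "-0.015 0 0 0" --pt "-0.045 0 0 0" --pt "-0.085 -0.001 0 0.01" --pt "-0.13 -0.001 0 0.02" --pt "-0.175 -0.002 0 0.03" --pt "-0.22 -0.002 0.02 0.047" --pt "-0.265 -0.003 0.04 0.047" --pt "-0.31 -0.004 0.06 0.047" --pt "-0.35 -0.004 0.08 0.047" --pt "-0.38 -0.004 0.1 0.047" --pt "-0.4 -0.004 0.12 0.047" --pt "-0.409 -0.004 0.13 0.047"

```text
clock: 15.4
eef_pos: [429.9, -250.9, 147.0]
eef_rot: [-3.137, -0.002, 1.521]
wrist_force: [0.2, 0.7, -1.7]
finger_gap: 13.3
finger_force: 58.4
```

Emit:
move_arm --pt "0 0 0.02 0" --pt "0 0 0.04 0" --pt "0 0 0.06 0" --pt "0 0 0.07 0" --pt "0 0 0.07 0"

```text
clock: 15.9
eef_pos: [430.8, -249.3, 79.0]
eef_rot: [-3.139, -0.001, 1.523]
wrist_force: [-0.8, 0.1, -2.2]
finger_gap: 13.3
finger_force: 58.4
```

```bash
python3 meas.py; python3 - <<'E'
from h import *
from cell import viewer,manip
print(manip.read_state()["eef_rot"])
c=dict(np.load("wl.npz")); im=c["frame"].copy()
a=-.0401; Rz=lambda P:P@R.from_euler("z",a).as_matrix().T+[433,-250.5,0]
cv2.polylines(im,[fproj(c,Rz(box(0,0,8,65,95))).round().astype(np.int32)],True,(0,255,0),1)
cv2.polylines(im,[fproj(c,Rz(box(0,0,8,52.5,85))).round().astype(np.int32)],True,(255,0,0),1)
cv2.imwrite("pics/w4.png",im)
E
```

```text
[ 431.36863709 -249.75544179   80.12617763] 13.403623534869249 [-0.66760265  0.84376004 -1.92611418]
plane z=ax+by+c rel TCP [ 9.59159661e-02 -1.37072418e-03 -2.19005802e+01] tilt deg [ 5.47881959 -0.07853666] 8035
plate x [-47.75962796  56.48289681] y max 85.83723120950798
bar 1979 [11.98638641 35.25754017 14.75347123]
[-3.14077790e+00 -5.43915137e-04  1.52276432e+00]
```

View pics/w4.png

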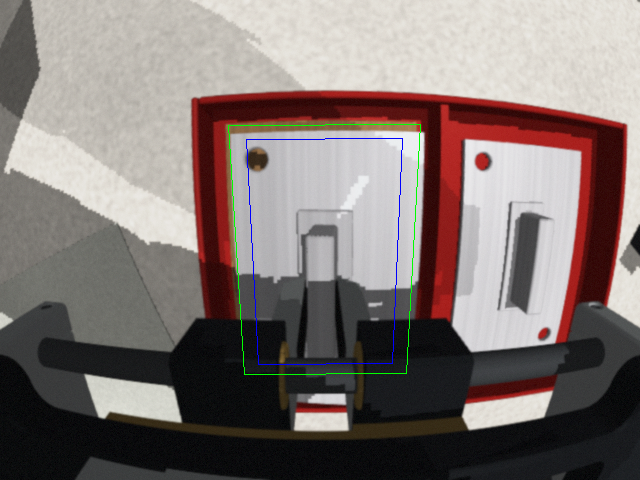

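Centred above the liner; the other bay is untouched (finished cover at (525,240)). The tilt is 5.5°, so I'll lower until the low edge touches, then ease it flat.

Emit:
move_arm --pt "0 0 0.012 0" --pt "0 0 0.024 0" --pt "0 0 0.032 0" --pt "0 0 0.036 0" --pt "0 0 0.038 0" --pt "0 0 0.038 0"

```text
clock: 16.55
eef_pos: [431.4, -250.2, 42.1]
eef_rot: [-3.141, -0.0, 1.522]
wrist_force: [0.2, -0.0, -2.4]
finger_gap: 13.5
finger_force: 58.4
```

Emit:
move_arm --pt "0 0 0.001 0" --pt "0 0 0.002 0" --pt "0 0 0.003 0" --pt "0 0 0.004 0" --pt "0 0 0.005 0" --pt "0 0 0.006 0" --pt "0 0 0.006 0" --squeeze 20

```text
clock: 17.25
eef_pos: [431.7, -250.3, 36.4]
eef_rot: [3.141, 0.0, 1.522]
wrist_force: [1.2, 0.5, 0.1]
finger_gap: 13.9
finger_force: 19.6
```

```bash
python3 meas.py
```

```text
[ 431.62396552 -250.25715436   36.3979315 ] 13.940403760967415 [ 1.19331026 -0.08816227 -0.81132758]
plane z=ax+by+c rel TCP [ 4.66624145e-02 -3.50466975e-03 -2.14711258e+01] tilt deg [ 2.67162149 -0.20080196] 7928
plate x [-72.37609114  67.46805029] y max 108.43788924585557
bar 1887 [11.99761699 34.8023402  14.97007311]
```

Emit:
move_arm --pt "0 0 0.001 0" --pt "0 0 0.002 0" --pt "0 0 0.003 0" --pt "0 0 0.004 0" --pt "0 0 0.004 0" --pt "0 0 0.004 0" --squeeze 8

```text
clock: 17.9
eef_pos: [431.3, -250.5, 32.9]
eef_rot: [3.142, 0.001, 1.522]
wrist_force: [-3.6, 0.8, 9.7]
finger_gap: 14.0
finger_force: 8.0
```

```bash
python3 meas.py
```

```text
[ 431.36880165 -250.5001245    32.87853047] 14.013955110757886 [-4.03756835  0.24586752  7.99076426]
plane z=ax+by+c rel TCP [ 2.11893259e-04 -1.00368342e-04 -2.03430428e+01] tilt deg [ 0.01214059 -0.00575068] 8150
plate x [-72.19579587  61.88065086] y max 108.59036941524774
bar 1923 [11.91879726 35.17981576 14.98438262]
```

Flat (tilt 0°, plate top at z = 12.5). Release and rise.

Emit:
move_arm --pt "0 0 -0.001 0" --pt "0 0 -0.001 0" --pt "0 0 -0.001 0" --pt "0 0 -0.001 0" --pt "0 0 -0.001 0" --jaw 0.045

```text
clock: 18.45
eef_pos: [431.4, -250.1, 33.1]
eef_rot: [-3.141, -0.0, 1.522]
wrist_force: [0.7, -0.6, 0.3]
finger_gap: 44.8
finger_force: 0.0
```

Emit:
move_arm --pt "0 0 -0.03 0" --pt "0 0 -0.07 0" --pt "0 0 -0.12 0" --pt "0 0 -0.17 0" --pt "0 0 -0.22 0" --pt "0 -0.08 -0.25 0" --pt "0 -0.12 -0.25 0" --pt "0 -0.12 -0.25 0" --pt "0 -0.12 -0.25 0" --pt "0 -0.12 -0.25 0" --pt "0 -0.12 -0.25 0"

```text
clock: 19.55
eef_pos: [312.1, -244.4, 282.9]
eef_rot: [-3.141, -0.0, 1.523]
wrist_force: [0.6, 0.3, -0.3]
finger_gap: 44.7
finger_force: 0.0
```

```bash
python3 - <<'E'
from h import *
from cell import manip,viewer
print(manip.read_state()["clock"],manip.read_state()["eef_pos"])
c=viewer.camera("scene");t=viewer.camera("top")
a=c["frame"][160:430,90:470]; b=t["frame"][160:320,205:520]
b=cv2.resize(b,(a.shape[1],int(b.shape[0]*a.shape[1]/b.shape[1])))
cv2.imwrite("pics/fin.png",cv2.resize(np.vstack([a,b]),None,fx=1.28,fy=1.28,interpolation=cv2.INTER_CUBIC))
E
```

```text
19.55 [ 312.10764932 -244.37149756  282.90886555]
```

View pics/fin.png

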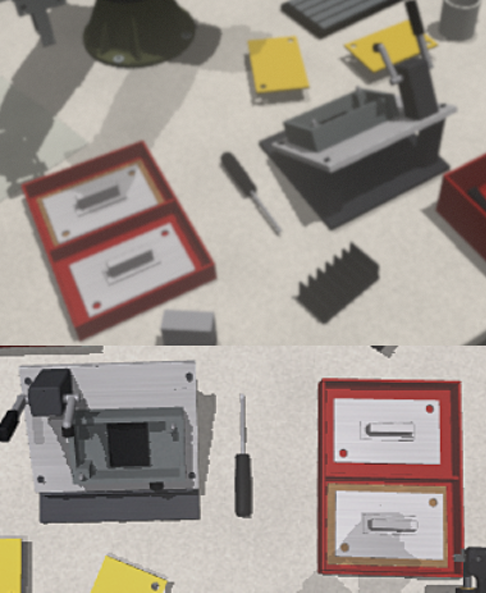

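Both views show the cover flat and centred on the liner with its bar up. The housing is bare, the lever is up, and the finished cover, screwdriver and heat sink are where they started.

```bash
python3 -c "
from cell import manip
print(manip.sign_off())"
```

```text
the job is handed in; nothing more can be done
None
```

The job is handed in at about 20 s on the robot's clock: the lever is up against its stop, the cover lies flat with its grip bar up on the liner in the empty bay, and the finished cover, screwdriver and heat sink look undisturbed in the final pictures.

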